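# Close the bonding jig on a prosthetic ankle adapter

### The arm

A 6-joint arm with a two-finger parallel gripper is mounted at the origin on the work surface. World frame = base frame: x ahead of the robot, y to its left, z up, the work surface at z = 0. Lengths are in mm, angles in degrees, forces in N, time in s.
With the tool pointing down it reaches from about 300 to 850 mm from the base axis. Payload 4.2 kg.
Tool frame: the origin (TCP) lies midway between the tips of the shut fingers; the grasp point (between the pads) lies 19 mm behind it (env.grasp_offset is the distance from the TCP to the grasp point, in mm); z points along the fingers, y is the line along which they close (so a half turn about z gives the same grasp; the last joint's range is limited). The gripper opens to 91 mm and grips with 3 to 60 N. Pads are 32 mm wide; open, the fingers measure 118 mm over their backs; the gripper's body (76 mm by 178 mm) begins 60 mm behind the grasp point.
Start: joints at [72.479, 18.312, 89.639, -0, 72.044, -1.146], TCP at [162.109, 551.692, 213.976] pointing down, gripper open.
Joint ranges: [-177.97, 177.97], [-48.28, 115.42], [12.27, 149.76], [-77.06, 257.06], [2.81, 150.46], [-146.56, 146.56]. Speed limits (degrees/s): [147.25, 147.25, 180, 180, 180, 180].

### API

Orientations are given as [roll, pitch, yaw] about the fixed x, y, z axes, in that order (R = Rz(yaw) Ry(pitch) Rx(roll)).
In Python, from workcell import env, optics gives the robot as it stands. The module is installed in compiled form; this text tells all that it offers.
- The arm moves only by the tool send_rows, never from a script. Its argument "targets" is a list that holds one entry, the list of rows, each a list of 7 numbers: the turn, a rotation vector about the world's x, y, z scaled (see below), then the shift along the world's x, y, z scaled (see below), then the closure, from -1 (fully open) to 1 (shut). In form: [[[rx, ry, rz, x, y, z, gripper], ...]]. A call has 1 to 12 rows; each row shifts and turns the commanded pose from where the row before left it; what a row does not reach is not made up. The controller multiplies each number of a shift by 0.2 m and each number of a turn by pi/2 rad. A row lasts 1/10 s, in which the tool goes at most 50 mm and 8.59 degrees, less where a joint would pass 70% of its speed; a pose out of reach is approached as far as the arm can. A call with a number of a shift or a turn outside -1 to 1 is refused whole. A call with a gripper value outside its range is refused whole. The fingers move at their own pace and stop on an object; "grip_force" is the grip in N (left out, the last holds). Time passes only in rows, so rows that do not move let the fingers close. It gives the time, the measured TCP pose, the force, the opening and the grip force at its end, in the units of the state.
- env.state(): the state, without advancing time (a new reading comes with each control period).
- optics.grab_frame(name): name is "scene" or "top"; returns (picture, depth): 420x560x3 uint8, red, green, blue; 420x560 float32, mm along the optical axis (not along the pixel's ray), 0 where there is no reading.
- optics.camera_info(name): a dict with "camera_matrix" (3x3 intrinsics, pixels), "k1" (the pictures are not rectified: a ray, as slopes to the right and down, at radius r is drawn at 1 + k1 r^2 times it, then the intrinsics apply), "R" (3x3) and "t" (3): a world point X has camera coordinates R X + t. Camera axes: x right, y down, z forward; pixel columns grow to the right and rows downward; lengths in mm; the calibration is good to about 2 mm. A picture is of the moment at which its call begins. camera_info takes no time and is no camera call.
- env.job_done(): hands the job in; it is judged then, once.
Trained networks look in the newest picture that a camera, given by its name, has taken for a name from the list of things; names that differ only in an ending like _2 or _b are one class to them, and where a whole thing is asked for, a point or a joint stands for the part that bears it (a point fixed in the world has none). Each returns a list of dicts, best first, with "conf" (0 to 1); they miss things now and then, are a little off and sometimes report something else, mostly with a low value. They report only what shows in the picture. A call takes as long as a camera call. They do not tell look-alikes from the thing itself.
- optics.silhouettes(camera, name): "mask" (420x560 bool, what is visible of it) and "at" ([column, row] in pixels, amid what is visible of it).
- optics.place_of(camera, name): "at" ([column, row] in pixels: a listed point, or the origin of a listed thing).
The state is a dict: "time_s": time; "qpos": joint angles; "qvel": joint speeds; "effort": joint torques, N m; "ee_pos": TCP position; "ee_rot": TCP orientation; "force": force on the tool from outside, world axes, zero at the start; "torque": the same for the moment, N m; "gripper_width": finger opening in mm; "gripper_force": force on a finger pad.
Only numpy, scipy, OpenCV 4.12 (cv2) and the standard library are available. Lean on these libraries where they do the work, as an engineer would, in place of code of your own. Each camera call takes 0.05 s, during which the arm holds its last target. There are 200 camera calls.

### The job

Set the flanged steel ankle adapter, flange down and hub up, into the round pocket of the aluminium bonding jig and let go of it. Then bring the grey jig cover over it, sliding it about if need be, until it drops onto the locating pin; press it down against the spring until it lies fully flush on the jig, and finish while still holding it pressed down. Leave the bottle, cup, collar and spanner where they are.

Things in the scene. Friction and masses are not known exactly. Their poses are not given: they have to be found in the camera images.
- adapter_mid (a point): loose steel ankle adapter (0.08 to 0.15 kg): a round flange 44 mm across and 9 mm thick with a round hub 26 mm across and 13 mm tall on top of it, 22 mm tall in all. It starts standing on the bench flange down, hub up. The point is on its axis, 11 mm above the flange's underside; z points from flange to hub
- jig: fixed aluminium bonding jig on the bench: a block 30 mm high, 90 mm (x) by 136 mm (y), with a round pocket and an upright pin in its flat top. Origin on the bench directly below the pocket centre; the block reaches 40 mm to the -y side and 96 mm to the +y side of it. z up, y points from the pocket towards the pin
- jig_pocket (a point): centre of the pocket's mouth, level with the jig's top (30 mm above the bench); axes as the jig's. The pocket is 47 mm across, its edge chamfered; its floor is a spring pad, 4 mm below the jig's top when free, so an adapter sitting in it has its flange 5 mm proud and its hub top 18 mm above the jig's top
- jig_pin (a point): tip of the jig's fixed upright steel locating pin, 10 mm across with a tapered tip (4 mm across, over the last 4 mm), standing 22 mm above the jig's top, 66 mm from the pocket centre along the jig's y
- pad (a joint): spring pad in the floor of the pocket: 0 free, grows as it is pressed down; 0.005 m when the adapter's flange is pressed level with the jig's top. It starts to yield at 8 N and takes 11 N at 5 mm; the weight of the adapter and cover does not move it
- jig_cover: loose grey plastic jig cover (0.3 to 0.52 kg): a plate 64 mm (x) by 126 mm (y) by 28 mm thick, with an upright aluminium handle block near one end and a low aluminium boss (20 mm across, 3 mm high) near the other. It starts flat on the bench. Origin on its underside directly below the handle; the plate reaches 36 mm to the -y side and 90 mm to the +y side of it. z up
- cover_grip (a point): centre of the cover's handle block, 45 mm above the cover's underside, straight above the body's origin; axes as the cover's. The block measures 44 mm along x, 14 mm along y (pinch it across y) and 34 mm high, its top 62 mm above the underside
- cover_bore (a point): centre of the mouth of the blind pin hole in the cover's underside, 66 mm along the cover's +y from its origin, below the boss: 13.5 mm across, 24 mm deep, chamfered. A second blind hole, 32 mm across and 24 mm deep, lies in the underside below the handle: room for the adapter's hub
- bottle: white plastic bottle, 64 mm across, 150 mm tall, standing; origin at the centre of its underside. A bystander: leave it alone
- cup: white plastic mixing cup, 72 mm across, 70 mm tall, standing; origin at the centre of its underside. A bystander: leave it alone
- collar: plain aluminium tube collar, 48 mm outside, 32 mm bore, 30 mm tall, no flange; origin at the centre of its underside. A bystander: leave it alone
- spanner: steel spanner 150 mm long, lying flat; a bystander: leave it alone
There are look-alikes about, which are no part of the job. What is shaped like the jig but blue is not meant.

How it is judged:
By the outcome, as a careful person would: the job done as asked, in the order asked, and still so for the second after the job is handed in, while the arm keeps its last pose, push and grip.
It also fails if it takes over 58 s, if anything falls off the work surface, if the arm or the gripper's body presses on something with over 40 N, if the wrist force passes 120 N, or if a joint passes its speed limit or range.

## Working session

There is one attempt and no reset: what is moved stays moved. The work goes in short steps, Python scripts to look and compute and a tool call to move; the robot and the scene stay as the last step left them, time stands still between calls to the robot, and variables do not carry over. Pictures are saved under pics/ and viewed, at most 10 in all, crops included, and the job is handed in when it is done.

Besides the shell and the picture viewer there is one more tool, called as a command line: name --argument value ..., lists and objects as JSON in quotes. send_rows: Moves the arm, as the interface text tells. Its arguments: {"type":"object","properties":{"targets":{"type":"array"},"grip_force":{"type":"number"}},"required":["targets"]}

```bash
mkdir -p pics; cat > h.py <<'E'
import numpy as np, cv2
from workcell import env, optics
def ray(cam,px):
    ci=optics.camera_info(cam);K=np.array(ci["camera_matrix"]);R=np.array(ci["R"]);t=np.array(ci["t"])
    d=np.array([(px[0]-K[0,2])/K[0,0],(px[1]-K[1,2])/K[1,1]]);u=d.copy()
    for _ in range(20): u=d/(1+ci["k1"]*(u@u))
    return u,R,t
def at_z(cam,px,z):
    u,R,t=ray(cam,px);C=-R.T@t;w=R.T@np.array([u[0],u[1],1]);return C+w*(z-C[2])/w[2]
def proj(cam,X):
    ci=optics.camera_info(cam);K=np.array(ci["camera_matrix"]);c=np.array(ci["R"])@X+np.array(ci["t"])
    u=c[:2]/c[2];u=u*(1+ci["k1"]*(u@u));return K[:2,:2]@u+K[:2,2]
def cloud(cam,depth):
    ci=optics.camera_info(cam);K=np.array(ci["camera_matrix"]);R=np.array(ci["R"]);t=np.array(ci["t"])
    v,u=np.mgrid[0:420,0:560];d=np.stack([(u-K[0,2])/K[0,0],(v-K[1,2])/K[1,1]],-1);s=d.copy()
    for _ in range(20): s=d/(1+ci["k1"]*(s**2).sum(-1,keepdims=True))
    P=np.concatenate([s*depth[...,None],depth[...,None]],-1)
    return (P-t)@R
def save(img,n): cv2.imwrite(f"pics/{n}.png",img[...,::-1])
E
python3 - <<'E'
from h import *
ims=[]
Z=dict(adapter_mid=11,jig_pocket=30,jig_pin=52,cover_grip=45,cover_bore=0,jig=0,jig_cover=0,bottle=0,cup=0,collar=0,spanner=3)
for c in("top","scene"):
    im,d=optics.grab_frame(c);save(im,c+"0");np.save(c+"_d.npy",d)
    ci=optics.camera_info(c);print(c,-np.array(ci["R"]).T@ci["t"])
    for n,z in Z.items():
        for r in optics.place_of(c,n)[:3]: print(n,round(r["conf"],2),np.round(r["at"]),np.round(at_z(c,r["at"],z),1))
print(env.state())
E
```

```text
top [405.18129509 -10.0750348  885.07029892]
adapter_mid 0.51 [165. 263.] [479.2 264.9  11. ]
jig_pocket 0.81 [309. 314.] [375.1 -65.6  30. ]
jig_pocket 0.77 [290. 224.] [574.1 -20.5  30. ]
jig_pocket 0.62 [218. 313.] [373.1 132.4  30. ]
jig_pin 0.89 [184. 321.] [356.3 201.3  52. ]
jig_pin 0.76 [280. 329.] [344.   -3.6  52. ]
jig_pin 0.69 [262. 235.] [543.   40.6  52. ]
cover_grip 0.62 [410. 260.] [ 494.5 -285.9   45. ]
cover_bore 0.6 [377. 261.] [ 494.6 -224.1    0. ]
jig 0.69 [222. 315.] [367.  128.5   0. ]
jig 0.65 [286. 228.] [567.8 -10.4   0. ]
jig 0.61 [309. 314.] [374.2 -67.1   0. ]
jig_cover 0.66 [404. 268.] [ 481.  -285.3    0. ]
bottle 0.57 [122. 177.] [687.5 391.4   0. ]
cup 0.69 [447. 188.] [ 673.7 -398.4    0. ]
collar 0.77 [333. 154.] [ 757.4 -125.3   -0. ]
collar 0.32 [122. 176.] [691.6 390.4   0. ]
spanner 0.86 [239. 156.] [746.4 108.6   3. ]
spanner 0.33 [404. 267.] [ 483.3 -282.9    3. ]
scene [1317.84796723  168.11148283 1163.16855394]
adapter_mid 0.65 [382. 218.] [467.1 280.9  11. ]
adapter_mid 0.44 [301. 213.] [507.7  52.7  11. ]
jig_pocket 0.88 [277. 218.] [554.
[... 772 characters left out ...]
96.] [757.2 112.8   3. ]
{'time_s': 1.2, 'qpos': array([ 7.24798926e+01,  1.83134840e+01,  8.96389299e+01,  1.17038046e-03,
        7.20423860e+01, -1.14669828e+00]), 'qvel': array([ 0.07644967,  0.03541967, -0.01825027,  0.01512745, -0.10158345,
        0.00637285]), 'effort': array([-1.51028711e-03, -4.12368536e+01, -2.32222760e+01,  7.26212561e-02,
        3.75431241e-02,  1.20176483e-05]), 'ee_pos': array([162.09950232, 551.70802947, 213.96050881]), 'ee_rot': array([ 1.79994779e+02, -1.00910982e-03,  1.63626230e+02]), 'force': array([ 0.19932789, -0.12913431,  1.02899105]), 'torque': array([-0.02481207,  0.0319623 ,  0.00571456]), 'gripper_force': 0.0, 'gripper_width': 90.96109329228146}
```

View pics/top0.png

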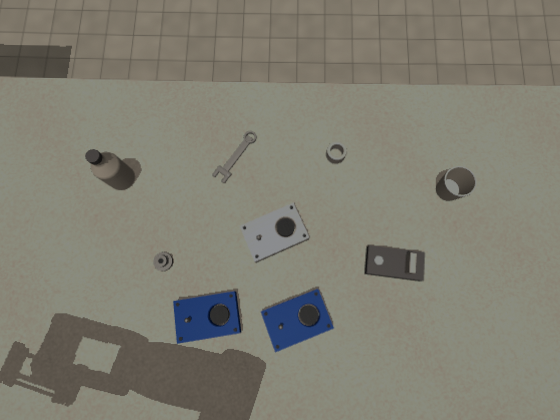

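View pics/scene0.png

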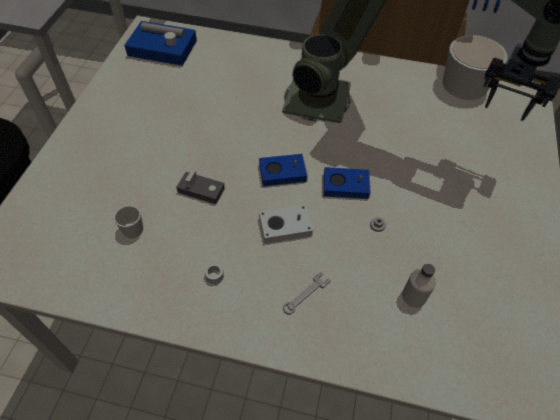

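The top picture shows the aluminium jig at about (275,232), with its pocket at (286,227) and pin at (259,237). The adapter is at (163,261). The cover's handle is at (411,262) and its boss at (379,260). Both blue jigs, at (207,316) and (297,319), are decoys. I'll refine the poses by fitting the known shapes to the masks in each camera.

```bash
cat >> h.py <<'E'
from scipy.optimize import minimize
def box(x0,x1,y0,y1,z0,z1): return np.array([[x,y,z] for x in(x0,x1) for y in(y0,y1) for z in(z0,z1)],float)
def cyl(r,z0,z1,n=32):
    a=np.linspace(0,2*np.pi,n,endpoint=False);return np.array([[r*np.cos(t),r*np.sin(t),z] for z in(z0,z1) for t in a])
MODEL=dict(jig=[box(-45,45,-40,96,0,30),cyl(5,30,52)+[0,66,0]],
 jig_cover=[box(-32,32,-36,90,0,28),box(-22,22,-7,7,28,62)],adapter_mid=[cyl(22,0,9),cyl(13,9,22)])
MODEL["jig"][1]=cyl(5,30,52)+np.array([0,66,0])
def render(cam,name,p,z0=0,S=4):
    a=np.radians(p[2]);R=np.array([[np.cos(a),-np.sin(a),0],[np.sin(a),np.cos(a),0],[0,0,1]])
    m=np.zeros((420*S,560*S),np.uint8)
    for V in MODEL[name]:
        W=V@R.T+[p[0],p[1],z0];q=np.array([proj(cam,w) for w in W])
        h=cv2.convexHull(q.astype(np.float32))[:,0]
        cv2.fillConvexPoly(m,np.round(((h+.5)*S-.5)*16).astype(np.int32),255,shift=4)
    return cv2.resize(m,(560,420),interpolation=cv2.INTER_AREA)/255.
def fit(cam,name,mask,p0,z0=0,yaw=True):
    T=mask.astype(float)
    f=lambda p:np.abs(render(cam,name,[p[0],p[1],p[2] if yaw else 0],z0)-T).sum()
    s=np.array([[0,0,0],[6,0,0],[0,6,0],[3,3,5]]) if yaw else np.array([[0,0],[6,0],[0,6]])
    p0=np.array(p0,float)[:3 if yaw else 2]
    r=minimize(f,p0,method="Nelder-Mead",options=dict(initial_simplex=p0+s,xatol=.1,fatol=.05,maxiter=120))
    return r.x,r.fun,T.sum()
E
python3 - <<'E'
from h import *
G=dict(jig=(568,-14,27),jig_cover=(492,-282,0),adapter_mid=(475,268))
for c in("top","scene"):
    im,d=optics.grab_frame(c);P=cloud(c,d)
    for n,p in G.items():
        for r in optics.silhouettes(c,n):
            at=at_z(c,r["at"],15)[:2]
            if np.hypot(*(at-np.array(p[:2])))>60: continue
            print(c,n,round(r["conf"],2),*[np.round(v,2) for v in fit(c,n,r["mask"],p,yaw=n!="adapter_mid")])
            if n!='jig':
              M=r["mask"]&(d>0);Q=P[M]
              if n=="adapter_mid": k=Q[Q[:,2]>17]
              else: k=Q[Q[:,2]>50]
              print("   depth top pts",len(k),k.mean(0).round(1),np.median(Q[:,2]).round(1))
    if c=="top":
        tiles=[cv2.resize(im[y-33:y+33,x-33:x+33],(396,396),interpolation=cv2.INTER_CUBIC) for x,y in((275,232),(395,263))]
        save(np.hstack(tiles),"crop1")
        np.save("top_im.npy",im)
    # depth-based table height check
    print(c,"table z",np.median(P[230:250,330:350,2]).round(1))
E
```

```text
Traceback (most recent call last):
  File "h.py", line 40, in fit
    r=minimize(f,p0,method="Nelder-Mead",options=dict(initial_simplex=p0+s,xatol=.1,fatol=.05,maxiter=120))
  File "h.py", line 37, in <lambda>
    f=lambda p:np.abs(render(cam,name,[p[0],p[1],p[2] if yaw else 0],z0)-T).sum()
                      ~~~~~~^^^^^^^^^^^^^^^^^^^^^^^^^^^^^^^^^^^^^^^^^^^^
  File "h.py", line 31, in render
    W=V@R.T+[p[0],p[1],z0];q=np.array([proj(cam,w) for w in W])
                                       ~~~~^^^^^^^
  File "h.py", line 11, in proj
    ci=optics.camera_info(cam);K=np.array(ci["camera_matrix"]);c=np.array(ci["R"])@X+np.array(ci["t"])
ValueError: time passes only in moves, steps and waits
```

```bash
python3 - <<'E'
from workcell import optics
import pickle
pickle.dump({c:optics.camera_info(c) for c in("top","scene")},open("ci.pkl","wb"))
s=open("h.py").read()
s=s.replace("optics.camera_info(cam)","CI[cam]").replace("from workcell import env, optics","from workcell import env, optics\nimport pickle\nCI=pickle.load(open('ci.pkl','rb'))",1)
open("h.py","w").write(s)
E
cat > m.py <<'E'
from h import *
G=dict(jig=(568,-14,27),jig_cover=(492,-282,0),adapter_mid=(475,268))
for c in("top","scene"):
    im,d=optics.grab_frame(c);P=cloud(c,d)
    for n,p in G.items():
        for r in optics.silhouettes(c,n):
            at=at_z(c,r["at"],15)[:2]
            if np.hypot(*(at-np.array(p[:2])))>60: continue
            print(c,n,round(r["conf"],2),*[np.round(v,2) for v in fit(c,n,r["mask"],p,yaw=n!="adapter_mid")])
            if n!='jig':
              M=r["mask"]&(d>0);Q=P[M];k=Q[Q[:,2]>(17 if n=="adapter_mid" else 50)]
              print("   depth top pts",len(k),k.mean(0).round(1),np.median(Q[:,2]).round(1))
    if c=="top":
        tiles=[cv2.resize(im[y-33:y+33,x-33:x+33],(396,396),interpolation=cv2.INTER_CUBIC) for x,y in((275,232),(395,263))]
        save(np.hstack(tiles),"crop1")
    print(c,"table z",np.median(P[230:250,330:350,2]).round(1))
E
python3 m.py
```

```text
top jig 0.63 [568.48  -8.93  24.76] 53.03 2430.0
top jig_cover 0.94 [ 487.3  -284.61   -6.66] 57.22 1796.0
   depth top pts 164 [ 486.9 -284.1   59.9] 27.6
top table z -0.3
scene jig 0.68 [567.91  -8.36  24.85] 46.85 1583.0
scene jig_cover 0.67 [ 488.59 -283.95   -6.47] 46.36 1006.0
   depth top pts 79 [ 493.6 -281.7   60.4] 27.5
scene adapter_mid 0.5 [488.45 272.58] 34.87 153.0
   depth top pts 50 [489.7 272.7  22.1] 11.1
scene table z 0.1
```

View pics/crop1.png

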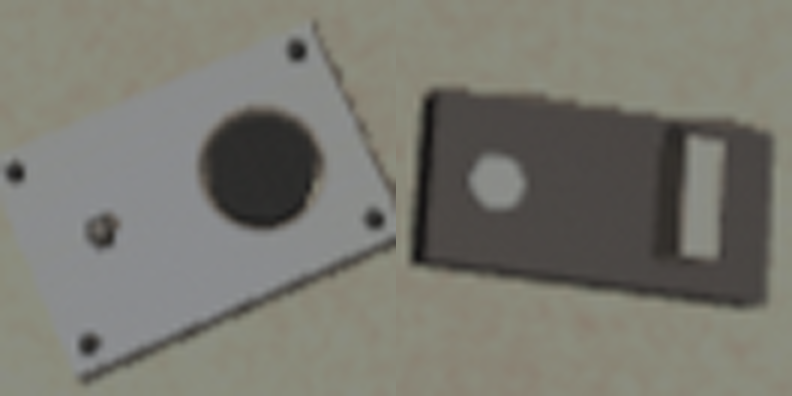

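The crop shows the jig's pocket centred near (285.5,226.7) and its pin near (259,237). It also shows the cover's boss and handle. The two cameras agree on both jig and cover. Next I'll pin down the adapter with a depth mask.

```bash
cat > a.py <<'E'
from h import *
import sys
for c in("top","scene"):
    im,d=optics.grab_frame(c);P=cloud(c,d)
    near=np.hypot(P[...,0]-482,P[...,1]-269)<50
    M=near&(P[...,2]>4)&(d>0);Q=P[M]
    hub=Q[Q[:,2]>17];fl=Q
    print(c,len(Q),"all mid",((Q.max(0)+Q.min(0))/2).round(1),"hub",len(hub),hub.mean(0).round(1))
    for r in optics.silhouettes(c,"adapter_mid"):
        if np.hypot(*(at_z(c,r["at"],11)[:2]-[482,269]))<40: print(" sil",r["conf"],r["mask"].sum(),fit(c,"adapter_mid",r["mask"],(482,269),yaw=False))
    print(" depthfit",fit(c,"adapter_mid",M,(482,269),yaw=False))
    if c=="top":
        g=im.astype(int).sum(2);sub=g[190:260,240:330];k=(sub<np.median(sub)*.45).astype(np.uint8)
        n,l,s,ce=cv2.connectedComponentsWithStats(k);i=1+s[1:,4].argmax();print(" pocket px",ce[i]+[240,190],s[i,4],at_z(c,ce[i]+[240,190],28).round(1))
        save(cv2.resize(im[236:286,138:188],(400,400),interpolation=cv2.INTER_CUBIC),"ad_top")
E
python3 a.py
```

```text
top 284 all mid [491.3 258.3  15.2] hub 102 [483.7 270.8  21.4]
 sil 0.51 313 (array([484.44676475, 270.64020424]), np.float64(18.4), np.float64(313.0))
 depthfit (array([483.78433704, 271.73561716]), np.float64(38.38823529411765), np.float64(284.0))
 pocket px [285.0929368  226.78810409] 269 [566.6  -9.2  28. ]
scene 183 all mid [482.4 265.4  15.4] hub 60 [487.6 273.   21.9]
 sil 0.61 145 (array([486.77717018, 272.26810932]), np.float64(42.2), np.float64(145.0))
 depthfit (array([485.85764742, 272.57744312]), np.float64(51.3921568627451), np.float64(183.0))
```

View pics/ad_top.png

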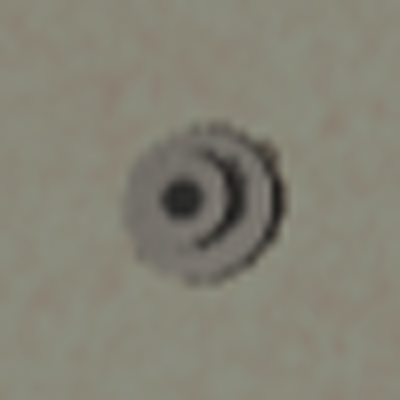

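send_rows --targets '[[[0, 0, 0.0416, 0.1468, -0.1276, -0.07, -1], [0, 0, 0.0416, 0.1468, -0.1276, -0.07, -1], [0, 0, 0.0416, 0.1468, -0.1276, -0.07, -1], [0, 0, 0.0416, 0.1468, -0.1276, -0.07, -1], [0, 0, 0.0416, 0.1468, -0.1276, -0.07, -1], [0, 0, 0.0416, 0.1468, -0.1276, -0.07, -1], [0, 0, 0.0416, 0.1468, -0.1276, -0.07, -1], [0, 0, 0.0416, 0.1468, -0.1276, -0.07, -1], [0, 0, 0.0416, 0.1468, -0.1276, -0.07, -1], [0, 0, 0.0416, 0.1468, -0.1276, -0.07, -1], [0, 0, 0.0416, 0.1468, -0.1276, -0.07, -1], [0, 0, 0, 0, 0, 0, -1]]]' --grip_force 5

```text
time_s: 3.1
ee_pos: [487.4, 267.9, 58.3]
ee_rot: [-179.9, -0.1, -155.4]
force: [-0.6, 1.8, 0.6]
gripper_width: 91.1
gripper_force: 0.0
```

send_rows --targets '[[[0, 0, 0, 0, 0, -0.08, -1], [0, 0, 0, 0, 0, -0.08, -1], [0, 0, 0, 0, 0, -0.05, -1], [0, 0, 0, 0, 0, -0.03, -1], [0, 0, 0, 0, 0, 0, -1], [0, 0, 0, 0, 0, 0, 0.4], [0, 0, 0, 0, 0, 0, 0.4], [0, 0, 0, 0, 0, 0, 1], [0, 0, 0, 0, 0, 0, 1], [0, 0, 0, 0, 0, 0, 1]]]'

```text
time_s: 4.1
ee_pos: [485.2, 271.0, 12.2]
ee_rot: [180.0, 0.0, -155.2]
force: [-0.6, 0.4, -0.0]
gripper_width: 53.8
gripper_force: 0.0
```

send_rows --targets '[[[0, 0, 0, 0, 0, 0, 1], [0, 0, 0, 0, 0, 0, 1], [0, 0, 0, 0, 0, 0, 1], [0, 0, 0, 0, 0, 0, 1], [0, 0, 0, 0, 0, 0, 1]]]'

```text
time_s: 4.6
ee_pos: [485.1, 271.0, 12.0]
ee_rot: [180.0, -0.0, -155.2]
force: [-0.2, 0.7, -0.1]
gripper_width: 25.5
gripper_force: 5.0
```

send_rows --targets '[[[0, 0, 0, 0, 0, 0, 0], [0, 0, 0, 0, 0, 0, 0], [0, 0, -0.0909, 0, 0, 0, 0], [0, 0, -0.0909, 0, 0, 0, 0], [0, 0, -0.0909, 0, 0, 0, 0], [0, 0, -0.0909, 0, 0, 0, 0], [0, 0, -0.0909, 0, 0, 0, 0], [0, 0, -0.0909, 0, 0, 0, 0], [0, 0, -0.0909, 0, 0, 0, 0], [0, 0, -0.0909, 0, 0, 0, 0], [0, 0, -0.0909, 0, 0, 0, 0], [0, 0, -0.0909, 0, 0, 0, 0]]]'

```text
time_s: 5.8
ee_pos: [485.1, 270.9, 12.0]
ee_rot: [180.0, 0.0, 122.7]
force: [-0.3, -0.5, -0.1]
gripper_width: 45.5
gripper_force: 0.0
```

send_rows --targets '[[[0, 0, -0.0909, 0, 0, 0, 0], [0, 0, 0, 0, 0, 0, 0], [0, 0, 0, 0, 0, 0, 1], [0, 0, 0, 0, 0, 0, 1], [0, 0, 0, 0, 0, 0, 1], [0, 0, 0, 0, 0, 0, 1], [0, 0, 0, 0, 0, 0, 1]]]'

```text
time_s: 6.5
ee_pos: [485.1, 270.9, 12.0]
ee_rot: [180.0, 0.0, 114.8]
force: [-0.8, 0.4, 0.1]
gripper_width: 25.4
gripper_force: 5.0
```

send_rows --targets '[[[0, 0, 0, 0, 0, 0, 1], [0, 0, 0, 0, 0, 0.1, 1], [0, 0, 0, 0, 0, 0.15, 1], [0, 0, 0, 0.0518, -0.1748, 0.09, 1], [0, 0, 0, 0.0518, -0.1748, 0, 1], [0, 0, 0, 0.0518, -0.1748, 0, 1], [0, 0, 0, 0.0518, -0.1748, 0, 1], [0, 0, 0, 0.0518, -0.1748, 0, 1], [0, 0, 0, 0.0518, -0.1748, 0, 1], [0, 0, 0, 0.0518, -0.1748, 0, 1], [0, 0, 0, 0.0518, -0.1748, 0, 1]]]' --grip_force 20

```text
time_s: 7.6
ee_pos: [568.0, -10.2, 79.8]
ee_rot: [-180.0, -0.0, 114.8]
force: [0.8, 0.4, -1.6]
gripper_width: 25.3
gripper_force: 20.0
```

send_rows --targets '[[[0, 0, 0, 0, 0, 0, 1], [0, 0, 0, 0, 0, -0.08, 1], [0, 0, 0, 0, 0, -0.06, 1], [0, 0, 0, 0, 0, -0.02, 1], [0, 0, 0, 0, 0, 0, 1], [0, 0, 0, 0, 0, 0, 1]]]'

```text
time_s: 8.2
ee_pos: [568.1, -8.2, 48.2]
ee_rot: [180.0, 0.0, 114.9]
force: [0.3, -0.1, -0.2]
gripper_width: 24.9
gripper_force: 20.0
```

send_rows --targets '[[[0, 0, 0, 0, 0, -0.02, 1], [0, 0, 0, 0, 0, -0.01, 1], [0, 0, 0, 0, 0, -0.01, 1], [0, 0, 0, 0, 0, 0, 1]]]'

```text
time_s: 8.6
ee_pos: [567.8, -8.7, 39.7]
ee_rot: [-180.0, -0.0, 114.8]
force: [0.7, -0.3, -0.6]
gripper_width: 24.9
gripper_force: 20.0
```

send_rows --targets '[[[0, 0, 0, 0, 0, -0.006, 1], [0, 0, 0, 0, 0, -0.006, 1], [0, 0, 0, 0, 0, 0, 1]]]'

```text
time_s: 8.9
ee_pos: [568.1, -8.7, 38.0]
ee_rot: [180.0, 0.0, 114.8]
force: [-1.3, 0.6, 2.1]
gripper_width: 25.0
gripper_force: 20.0
```

send_rows --targets '[[[0, 0, 0, 0, 0, 0, 0], [0, 0, 0, 0, 0, 0, 0], [0, 0, 0, 0, 0, 0, 0], [0, 0, 0, 0, 0, 0.05, 0], [0, 0, 0, 0, 0, 0.15, 0], [0, 0, -0.0843, 0, 0, 0.21, 0], [0, 0, -0.0843, -0.0267, -0.0918, 0, 0], [0, 0, -0.0843, -0.0267, -0.0918, 0, 0], [0, 0, -0.0843, -0.0267, -0.0918, 0, 0], [0, 0, -0.0843, -0.0267, -0.0918, 0, 0], [0, 0, -0.0843, -0.0267, -0.0918, 0, 0], [0, 0, -0.0843, -0.0267, -0.0918, 0, 0]]]'

```text
time_s: 10.1
ee_pos: [535.8, -119.6, 120.3]
ee_rot: [179.9, -0.0, 61.4]
force: [1.0, 0.1, 0.7]
gripper_width: 45.6
gripper_force: 0.0
```

send_rows --targets '[[[0, 0, -0.0843, -0.0267, -0.0918, 0, 0], [0, 0, -0.0843, -0.0267, -0.0918, 0, 0], [0, 0, -0.0843, -0.0267, -0.0918, 0, 0], [0, 0, -0.0843, -0.0267, -0.0918, 0, 0], [0, 0, -0.0843, -0.0267, -0.0918, 0, 0], [0, 0, -0.0843, -0.0267, -0.0918, 0, 0], [0, 0, -0.0843, -0.0267, -0.0918, 0, 0], [0, 0, -0.0843, -0.0267, -0.0918, 0, 0], [0, 0, -0.0843, -0.0267, -0.0918, 0, 0], [0, 0, 0, 0, 0, -0.1, 0], [0, 0, 0, 0, 0, 0, 0]]]'

```text
time_s: 11.2
ee_pos: [486.3, -283.8, 98.3]
ee_rot: [-179.9, 0.2, -6.6]
force: [-1.1, 0.0, -0.5]
gripper_width: 46.0
gripper_force: 0.0
```

```bash
python3 - <<'E'
from h import *
for c in("top","scene"):
    im,d=optics.grab_frame(c);P=cloud(c,d)
    k=(np.hypot(P[...,0]-568,P[...,1]+8.7)<20)&(P[...,2]>43)&(d>0);Q=P[k];print(c,"hub",len(Q),Q.mean(0).round(1) if len(Q) else "")
    u,v=proj(c,np.array([568,-9,40])).astype(int);t=cv2.resize(im[v-33:v+33,u-33:u+33],(396,396),interpolation=cv2.INTER_CUBIC)
    T=t if c=="top" else np.hstack([T,t])
save(T,"placed");print(env.state()["ee_pos"],env.state()["ee_rot"])
E
```

```text
top hub 100 [569.   -9.   47.9]
scene hub 60 [570.7  -7.5  47.7]
[ 487.74104851 -283.92426735   99.90688381] [-1.79986446e+02  2.48691703e-02 -6.56544728e+00]
```

View pics/placed.png

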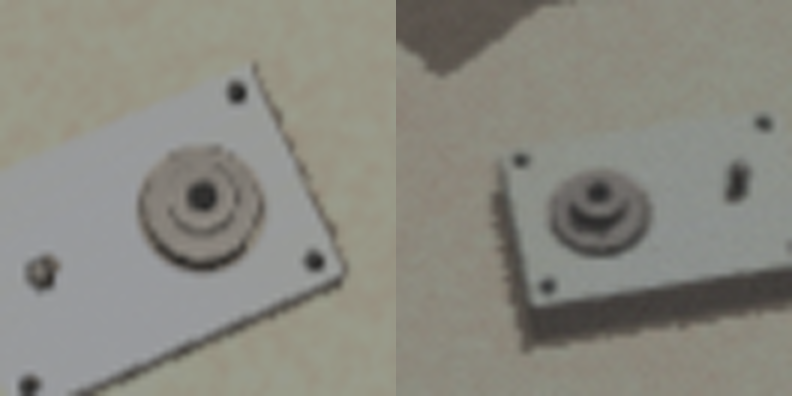

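The picture shows the adapter seated squarely in the aluminium jig's pocket, hub up. Its hub top is about 48 mm above the bench, which is right. Now for the cover.

send_rows --targets '[[[0, 0, 0, 0, 0, -0.15, 0], [0, 0, 0, 0, 0, -0.12, 0], [0, 0, 0, 0, 0, -0.05, 0], [0, 0, 0, 0, 0, -0.025, 0], [0, 0, 0, 0, 0, 0, 1], [0, 0, 0, 0, 0, 0, 1], [0, 0, 0, 0, 0, 0, 1], [0, 0, 0, 0, 0, 0, 1], [0, 0, 0, 0, 0, 0, 1], [0, 0, 0, 0, 0, 0, 1], [0, 0, 0, 0, 0, 0, 1]]]' --grip_force 10

```text
time_s: 12.4
ee_pos: [488.1, -284.3, 31.3]
ee_rot: [180.0, -0.1, -6.6]
force: [-1.2, 0.9, 6.3]
gripper_width: 13.8
gripper_force: 10.0
```

send_rows --targets '[[[0, 0, 0, 0, 0, 0, 1], [0, 0, 0, 0, 0, 0, 1], [0, 0, 0, 0, 0, 0.04, 1], [0, 0, 0, 0, 0, 0.1, 1], [0, 0, 0, 0, 0, 0.14, 1], [0, 0, 0, 0, 0, 0.12, 1], [0, 0, 0, 0, 0, 0, 1]]]' --grip_force 60

```text
time_s: 13.1
ee_pos: [489.7, -285.3, 113.5]
ee_rot: [179.8, -0.3, -6.6]
force: [0.4, 0.3, -3.3]
gripper_width: 13.9
gripper_force: 60.0
```

send_rows --targets '[[[0, 0, 0.0291, 0.0333, 0.1148, 0, 1], [0, 0, 0.0291, 0.0333, 0.1148, 0, 1], [0, 0, 0.0291, 0.0333, 0.1148, 0, 1], [0, 0, 0.0291, 0.0333, 0.1148, 0, 1], [0, 0, 0.0291, 0.0333, 0.1148, 0, 1], [0, 0, 0.0291, 0.0333, 0.1148, 0, 1], [0, 0, 0.0291, 0.0333, 0.1148, 0, 1], [0, 0, 0.0291, 0.0333, 0.1148, 0, 1], [0, 0, 0.0291, 0.0333, 0.1148, 0, 1], [0, 0, 0.0291, 0.0333, 0.1148, 0, 1], [0, 0, 0.0291, 0.0333, 0.1148, 0, 1], [0, 0, 0.0291, 0.0333, 0.1148, 0, 1]]]'

```text
time_s: 14.3
ee_pos: [566.7, -7.6, 108.5]
ee_rot: [-179.9, 0.2, 25.0]
force: [0.2, 0.4, -3.0]
gripper_width: 13.5
gripper_force: 60.0
```

send_rows --targets '[[[0, 0, 0, 0, 0, -0.03, 1], [0, 0, 0, 0, 0, -0.03, 1], [0, 0, 0, 0, 0, 0, 1]]]'

```text
time_s: 14.6
ee_pos: [566.0, -9.2, 96.4]
ee_rot: [-179.9, 0.2, 24.8]
force: [0.3, 0.3, -3.3]
gripper_width: 13.8
gripper_force: 60.0
```

```bash
python3 - <<'E'
from h import *
s=env.state();print(s["time_s"],s["ee_pos"],s["ee_rot"],s["force"],s["torque"])
for c in("top","scene"):
    im,d=optics.grab_frame(c);P=cloud(c,d)
    u,v=proj(c,np.array([560,10,90])).astype(int);t=cv2.resize(im[v-50:v+50,u-50:u+50],(396,396),interpolation=cv2.INTER_CUBIC)
    T=t if c=="top" else np.hstack([T,t])
    r=[np.round(x["at"],1) for x in optics.place_of(c,"cover_bore")[:2]];print(c,r)
    # plate-top plane (expected z = s_z-31+28)
    zt=s["ee_pos"][2]-3;a=np.radians(24.8);L=(P[...,:2]-s["ee_pos"][:2])@np.array([[np.cos(a),-np.sin(a)],[np.sin(a),np.cos(a)]])
    k=(d>0)&(abs(P[...,2]-zt)<15)&(abs(L[...,0])<26)&(L[...,1]>20)&(L[...,1]<84)
    A=np.c_[L[k],np.ones(k.sum())];co=np.linalg.lstsq(A,P[k][:,2],rcond=None)[0];print("plate n",k.sum(),"slopes deg",np.degrees(co[:2]).round(2),"z0",co[2].round(1),"exp",zt)
    for w in(20,):
        k2=(d>0)&(abs(P[...,2]-(co[2]+co[0]*L[...,0]+co[1]*L[...,1]))<2.5)&(abs(L[...,0])<50)&(abs(L[...,1])<110)
        l=L[k2];print(" plate extents x",np.percentile(l[:,0],[1,99]).round(1),"y",np.percentile(l[:,1],[1,99]).round(1),"exp -32..32,-36..90")
save(T,"over")
E
```

```text
14.6 [565.97759118  -9.16731333  96.39665801] [-179.90552125    0.24914061   24.81625662] [ 0.29189947  0.28871875 -3.31680018] [-0.13283882  0.13385668 -0.00999073]
top [array([122.2, 176.1])]
plate n 0 slopes deg [0. 0.] z0 0.0 exp 93.39665800551622
 plate extents x [-22.9  43.4] y [-95.5 -51.9] exp -32..32,-36..90
scene [array([298.3, 209.9])]
plate n 351 slopes deg [0.12 0.6 ] z0 94.3 exp 93.39665800551622
 plate extents x [-29.3  35.2] y [-35.8  87.6] exp -32..32,-36..90
```

View pics/over.png

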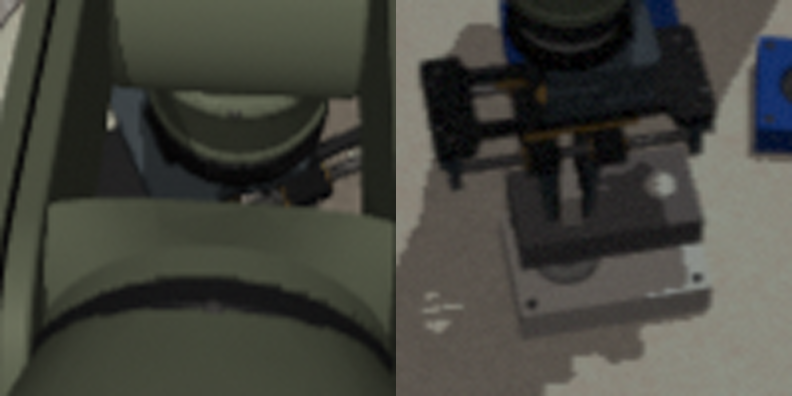

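The cover is held level over the jig. Correcting for the scene camera's bias, as read off the hub, it lines up with the pocket and pin. Lowering it.

send_rows --targets '[[[0, 0, 0, 0, 0, -0.04, 1], [0, 0, 0, 0, 0, -0.03, 1], [0, 0, 0, 0, 0, 0, 1], [0, 0, 0, 0, 0, 0, 1]]]'

```text
time_s: 15.2
ee_pos: [567.6, -8.6, 84.2]
ee_rot: [-180.0, 0.0, 24.9]
force: [-0.8, 0.0, -3.3]
gripper_width: 13.8
gripper_force: 60.0
```

send_rows --targets '[[[0, 0, 0, 0, 0, -0.01, 1], [0, 0, 0, 0, 0, -0.01, 1], [0, 0, 0, 0, 0, -0.01, 1], [0, 0, 0, 0, 0, 0, 1]]]'

```text
time_s: 15.6
ee_pos: [567.5, -8.6, 78.2]
ee_rot: [-180.0, 0.0, 24.9]
force: [-0.5, -0.4, -3.0]
gripper_width: 13.9
gripper_force: 60.0
```

send_rows --targets '[[[0, 0, 0, 0, 0, -0.01, 1], [0, 0, 0, 0, 0, -0.01, 1], [0, 0, 0, 0, 0, -0.01, 1], [0, 0, 0, 0, 0, -0.01, 1], [0, 0, 0, 0, 0, 0, 1]]]'

```text
time_s: 16.1
ee_pos: [567.5, -8.6, 70.2]
ee_rot: [-180.0, 0.0, 24.9]
force: [-0.1, -0.4, -3.3]
gripper_width: 13.8
gripper_force: 60.0
```

send_rows --targets '[[[0, 0, 0, 0, 0, -0.01, 1], [0, 0, 0, 0, 0, -0.01, 1], [0, 0, 0, 0, 0, -0.005, 1], [0, 0, 0, 0, 0, 0, 1]]]'

```text
time_s: 16.5
ee_pos: [567.9, -8.6, 66.2]
ee_rot: [180.0, -0.0, 24.9]
force: [-1.1, 0.1, 2.8]
gripper_width: 13.7
gripper_force: 60.0
```

send_rows --targets '[[[0, 0, 0, 0, 0, -0.008, 1], [0, 0, 0, 0, 0, -0.008, 1], [0, 0, 0, 0, 0, 0, 1], [0, 0, 0, 0, 0, 0, 1]]]'

```text
time_s: 16.9
ee_pos: [567.9, -8.6, 62.8]
ee_rot: [180.0, -0.0, 24.9]
force: [-2.6, 0.0, 5.3]
gripper_width: 13.5
gripper_force: 60.0
```

send_rows --targets '[[[0, 0, 0, 0, 0, -0.008, 1], [0, 0, 0, 0, 0, -0.004, 1], [0, 0, 0, 0, 0, 0, 1], [0, 0, 0, 0, 0, 0, 1]]]'

```text
time_s: 17.3
ee_pos: [567.9, -8.6, 61.3]
ee_rot: [180.0, -0.0, 24.9]
force: [-4.0, 0.3, 11.3]
gripper_width: 13.8
gripper_force: 60.0
```

send_rows --targets '[[[0, 0, 0, 0, 0, -0.006, 1], [0, 0, 0, 0, 0, -0.006, 1], [0, 0, 0, 0, 0, 0, 1], [0, 0, 0, 0, 0, 0, 1], [0, 0, 0, 0, 0, 0, 1]]]'

```text
time_s: 17.8
ee_pos: [567.9, -8.6, 61.2]
ee_rot: [180.0, -0.1, 24.9]
force: [-9.1, 0.5, 24.6]
gripper_width: 13.6
gripper_force: 60.0
```

```bash
python3 - <<'E'
from h import *
s=env.state();print(s["ee_pos"],s["ee_rot"],s["force"],s["torque"])
im,d=optics.grab_frame("scene");P=cloud("scene",d)
a=np.radians(24.8);L=(P[...,:2]-[570.5,-7.5])@np.array([[np.cos(a),-np.sin(a)],[np.sin(a),np.cos(a)]])
k=(d>0)&(abs(P[...,2]-58)<6)&(abs(L[...,0])<28)&(L[...,1]>22)&(L[...,1]<86)&(np.hypot(L[...,0],L[...,1]-66)>13)
co=np.linalg.lstsq(np.c_[L[k],np.ones(k.sum())],P[k][:,2],rcond=None)[0]
print(k.sum(),"plate top z",np.median(P[k][:,2]),"slopes",np.degrees(co[:2]),co[2])
j=(d>0)&(abs(P[...,2]-30)<4)&(L[...,0]>36)&(L[...,0]<43)&(L[...,1]>-35)&(L[...,1]<90)
print("jig top z",j.sum(),np.median(P[j][:,2]))
u,v=proj("scene",np.array([560,10,50])).astype(int);save(cv2.resize(im[v-45:v+45,u-45:u+45],(540,540),interpolation=cv2.INTER_CUBIC),"pressed")
E
```

```text
[567.90342382  -8.64392538  61.24149727] [ 1.79950790e+02 -9.17578721e-02  2.48501558e+01] [-9.12314698  0.50446636 24.5594892 ] [0.05145241 1.74222018 0.02773953]
307 plate top z 57.9792866526953 slopes [ 0.47823073 -0.12035846] 58.050453886498005
jig top z 98 29.278517705102455
```

View pics/pressed.png

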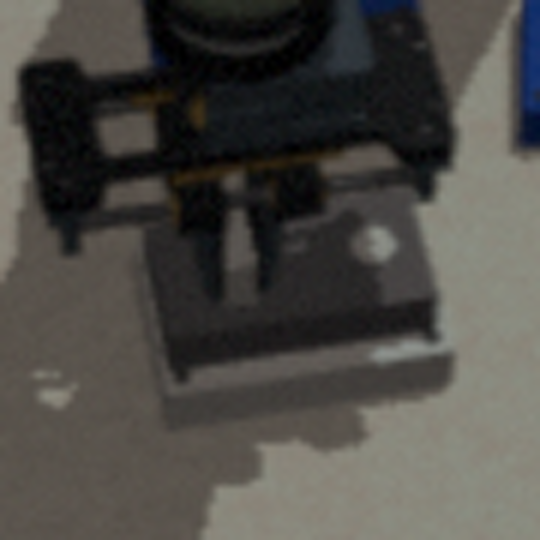

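The picture shows the cover flat on the aluminium jig. Its top is at 58 mm (30 + 28), and it has come to a hard stop with about 25 N of push. Handing in.

```bash
python3 -c "
from workcell import env
print(env.job_done())"
```

```text
the job is handed in; nothing more can be done
None
```

The job is handed in: the adapter sits hub up in the aluminium jig's pocket, and the cover is on the pin, flush on the jig and still held down with about 25 N.

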